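# Roll the wooden roller to the red line

### The job

The wooden slab roller has to start from the red tape line on the green cutting mat before putty is rolled out. Without picking it up, roll the wooden roller over the mat and let it come to rest lying along the red line, over the middle of it, then leave it alone. Do not disturb the grey roller that lies beyond the mat.

Things in the scene. Friction and masses are not known exactly. Their poses are not given: they have to be found in the camera images.
- wood_roller_center (a point): Centre of the wooden roller: brown varnished cylinder, 40 mm diameter, 160 mm long, 0.2 kg, brass discs in its ends, lying near mid-mat about parallel to the tape lines. x axis = its length; y and z turn as it rolls. 20 mm above the mat's top. Slippery (friction about 0.4), so fingers pushing its side at mid-height roll it. Let go at 50 mm/s it rolls on about 3 mm, at 100 mm/s about 10 mm.
- red_line: Middle of the red tape line, 190 x 12 mm, flat on the green mat (no step); z at the mat's top, 3 mm above the table. x axis along the line, y across it. It crosses the mat near one end, a like yellow line crosses near the other; either may be at the left. The roller's centre starts 105 to 155 mm from it, measured across.
- mat: Fixed cutting mat, dark green with a fine pale grid, 200 (its x) x 390 (its y) x 3 mm; origin at the centre of its underside on the table. The tape lines run along its x axis.
- grey_roller_center (a point): Bystander: centre of a grey plastic roller of the same size (40 mm diameter, 160 mm long, x axis lengthwise, steel discs in its ends), on the bare table beyond the mat to the right, 20 mm above the table. Leave it where it is.

How it is judged (in metres and radians):
On the way:
1. the wooden roller has been rolled about half a turn, not slid or carried (angle between wood_roller_center's own z axis and vertical above 2 rad), for 0.05 s.
At the end, for the whole second after the job is handed in: The wooden roller lies still on the mat, its centre within 15 mm of the red line across it and within 30 mm of the line's middle along it, its axis within 10 degrees of the line; the grey roller is within 20 mm of where it was (y of wood_roller_center in the frame of red_line between -0.015 and 0.015 m and x of wood_roller_center in the frame of red_line between -0.03 and 0.03 m and angle between the x axis of wood_roller_center and the x axis of red_line, either way round below 0.175 rad and height (world z) of wood_roller_center below 0.03 m and linear speed of wood_roller below 0.02 m/s and distance of grey_roller_center from where it was at the start of the episode below 0.02 m); the robot touches nothing.
It fails at once if the wooden roller is lifted off the mat (by more than 25 mm) (height (world z) of wood_roller_center above 0.048 m).
It fails at once if the grey roller is moved by more than 20 mm (distance of grey_roller_center from where it was at the start of the episode above 0.02 m).
It also fails if it takes over 40 s, if anything falls off the work surface, if the arm or the gripper's body presses on something with over 40 N, if the wrist force passes 120 N, or if a joint passes its speed limit or range.

### The arm

A 6-joint arm with a two-finger parallel gripper is mounted at the origin on a cart in front of the work surface, level with it; the furniture and walls round the work are solid. World frame = base frame: x ahead of the robot, y to its left, z up, the work surface at z = 0. Lengths are in mm, angles in rad, forces in N, time in s.
With the tool pointing down it reaches from about 300 to 775 mm from the base axis. Payload 14.6 kg.
Tool frame: the origin (TCP) lies between the finger pads; the fingertips stand 25 mm ahead of it and the grasp point (between the pads) lies 6 mm ahead of it; z points along the fingers, y is the line along which they close (so a half turn about z gives the same grasp; the last joint's range is limited). The gripper opens to 94 mm and grips with 3 to 60 N. Pads are 16 mm wide; open, the fingers measure 119 mm over their backs; the gripper's body (75 mm by 177 mm) begins 78 mm behind the grasp point.
Start: joints at [1.072, 0.3, 1.521, -0, 1.321, -0.067], TCP at [230.175, 499.509, 230.446] pointing down, gripper open.
Joint ranges: [-3.03, 3.03], [-0.79, 2.21], [0.23, 2.52], [-1.04, 4.18], [0, 3.07], [-2.55, 2.55]. Speed limits (rad/s): [2.22, 2.22, 2.57, 3.14, 3.14, 3.14].

### API

Orientations are given as [roll, pitch, yaw] about the fixed x, y, z axes, in that order (R = Rz(yaw) Ry(pitch) Rx(roll)).
In Python, from cell import manip gives the robot as it stands. The module is installed in compiled form; this text tells all that it offers.
- The arm moves only by the tool step_arm, never from a script. Its argument "series" is one flat list of numbers, 5 for each row, row after row: the shift along the world's x, y, z in mm, then the turn about the world's z in rad, then the closure, from 0 (fully open) to 1 (shut). In form: [dx, dy, dz, spin, jaw, dx, dy, dz, spin, jaw, ...]. A call has 1 to 20 rows; each row shifts and turns the commanded pose from where the row before left it; what a row does not reach is not made up. A row lasts 1/8 s, in which the tool goes at most 62.5 mm and 10.7 degrees, less where a joint would pass 70% of its speed; a pose out of reach is approached as far as the arm can. A call is refused whole if a number of a shift passes 62.5 or a number of a turn 0.188, either way. A call with a gripper value outside its range is refused whole. The fingers move at their own pace and stop on an object; "squeeze" is the grip in N (left out, the last holds). Time passes only in rows, so rows that do not move let the fingers close. It gives the time, the measured TCP pose, the force, the opening and the grip force at its end, in the units of the state.
- manip.read_state(): the state, without advancing time (a new reading comes with each control period).
- manip.camera(name): name is "scene" or "top" or "wrist"; returns (picture, depth): 384x512x3 uint8, blue, green, red; 384x512 float32, mm along the optical axis (not along the pixel's ray), 0 where there is no reading.
- manip.camera_info(name): a dict with "fovy" (degrees; the focal length in pixels is half the picture's height over the tangent of half this angle, whatever the lens; pixels are square), "cx", "cy" (the principal point, pixels), "eye" and "orientation" of the camera in the world. Camera axes: x right, y down, z forward; pixel columns grow to the right and rows downward; lengths in mm; the calibration is good to about 2 mm. A picture is of the moment at which its call begins: read the wrist's pose just before it. camera_info takes no time and is no camera call; for the wrist camera it gives the pose at the moment of the call.
- manip.sign_off(): hands the job in; it is judged then, once.
The state is a dict: "clock": time; "joints": joint angles; "qd": joint speeds; "effort": joint torques, N m; "eef_pos": TCP position; "eef_rot": TCP orientation; "wrist_force": force on the tool from outside, world axes, zero at the start; "moment": the same for the moment, N m; "finger_gap": finger opening in mm; "finger_force": force on a finger pad.
Only numpy, scipy, OpenCV 4.12 (cv2) and the standard library are available. Lean on these libraries where they do the work, as an engineer would, in place of code of your own. Each camera call takes 0.05 s, during which the arm holds its last target. There are 200 camera calls.

## Working session

There is one attempt and no reset: what is moved stays moved. The work goes in short steps, Python scripts to look and compute and a tool call to move; the robot and the scene stay as the last step left them, time stands still between calls to the robot, and variables do not carry over. Pictures are saved under pics/ and viewed, at most 10 in all, crops included, and the job is handed in when it is done.

Besides the shell and the picture viewer there is one more tool, called as a command line: name --argument value ..., lists and objects as JSON in quotes. step_arm: Moves the arm, as the interface text tells. Its arguments: {"type":"object","properties":{"series":{"type":"array"},"squeeze":{"type":"number"}},"required":["series"]}

```bash
mkdir -p pics; cat > h.py <<'E'
import numpy as np, cv2
from cell import manip
from scipy.spatial.transform import Rotation as R
def look(n,f):
    i=manip.camera_info(n); p,d=manip.camera(n); cv2.imwrite('pics/'+f+'.png',p); np.save('pics/'+f+'.npy',d); return i,p,d
def rot(o):
    o=np.array(o); return o if o.shape==(3,3) else R.from_euler('xyz',o).as_matrix()
def ray(i,u,v,z):  # intersect with height z
    f=192/np.tan(np.radians(i['fovy'])/2)
    r=rot(i['orientation'])@np.array([(u-i['cx'])/f,(v-i['cy'])/f,1]); e=np.array(i['eye'])
    return e+r*(z-e[2])/r[2]
E
python3 - <<'E'
from h import *
i,p,d=look('top','t1'); print(i)
cv2.imwrite('pics/t1b.png',cv2.resize(p,(800,600)))
print(manip.read_state())
E
```

```text
{'fovy': 49.12327473428404, 'cx': 250.37563039681464, 'cy': 190.79923317932145, 'eye': array([496.01962143, -16.03056678, 915.33982373]), 'orientation': array([-2.9772391 ,  0.01318267, -1.596086  ])}
{'clock': 0.05, 'joints': array([ 1.07241679e+00,  3.00438368e-01,  1.52155328e+00, -4.23028781e-05,
        1.32069141e+00, -6.65757981e-02]), 'qd': array([ 0.00159826, -0.00172584, -0.00085054,  0.00010757, -0.00171591,
        0.00121229]), 'effort': array([ 1.02991424e-03, -5.33213568e+01, -3.53711951e+01,  7.10110716e-02,
        2.35528755e-02, -1.17269497e-04]), 'eef_pos': array([230.07365107, 499.32139487, 229.91602845]), 'eef_rot': array([-3.14050194e+00, -3.16565589e-05,  2.70979939e+00]), 'wrist_force': array([-1.00875973, -0.38030577, -0.5940934 ]), 'moment': array([-0.00509702,  0.01308012,  0.02945087]), 'finger_force': 0.0, 'finger_gap': 94.0075210770135}
```

View pics/t1b.png

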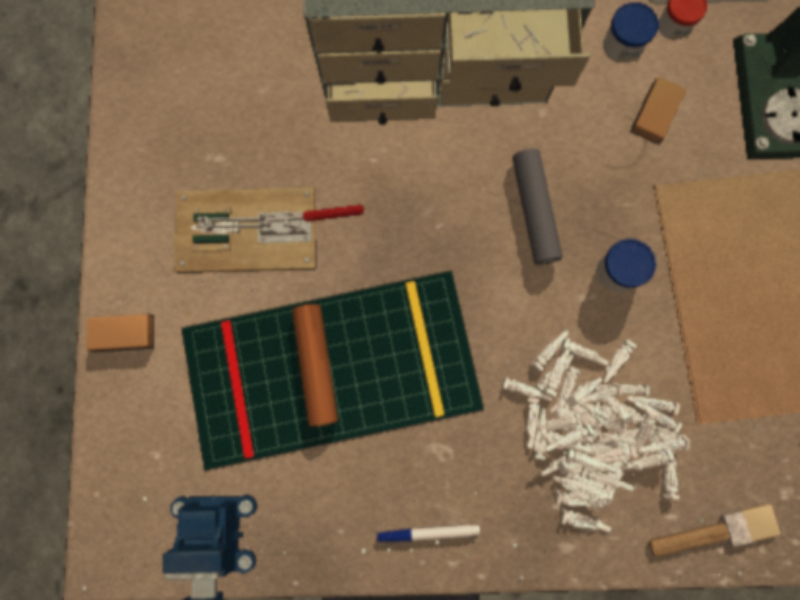

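The top view shows the red line at left, from (228,322) to (248,457). The wooden roller runs from (308,306) to (323,424), the yellow line is at (425,350) and the grey roller is far right at (537,205). The gripper is at lower left.

```bash
python3 - <<'E'
from h import *
i=manip.camera_info('top'); s=1.5625
P=lambda u,v,z: ray(i,u/s,v/s,z)[:2]
a,b=P(228,322,3),P(248,457,3); c=(a+b)/2; x=(b-a)/np.linalg.norm(b-a); n=np.array([-x[1],x[0]])
print('line',a,b,c,np.linalg.norm(b-a),'ang',np.arctan2(x[1],x[0]),'n',n)
for q in [(183,327),(452,272),(482,409),(206,468)]: print('mat',P(*q,3))
# roller from depth
d=np.load('pics/t1.npy'); f=192/np.tan(np.radians(i['fovy'])/2)
v,u=np.mgrid[190:280,180:225]; dd=d[v,u]
X=np.stack([(u-i['cx'])/f*dd,(v-i['cy'])/f*dd,dd],-1)@rot(i['orientation']).T+i['eye']
m=X[...,2]>23; pts=X[m]; print(m.sum(),pts[:,2].max())
(cc,wh,an)=cv2.minAreaRect(pts[:,:2].astype(np.float32)); print('rect',cc,wh,an)
ev=np.linalg.svd(pts[:,:2]-pts[:,:2].mean(0),full_matrices=False)[2][0]; print('ang',np.arctan2(ev[1],ev[0]))
e,g=P(308,306,23),P(323,424,23); print('ends',e,g,(e+g)/2,np.linalg.norm(g-e))
for o in (np.array(cc),(e+g)/2): print('along',(o-c)@x,'across',(o-c)@n)
E
```

```text
line [619.90313922 222.30234834] [434.2465574  192.18418618] [527.07484831 207.24326726] 188.08367836020636 ang -2.980768564164118 n [ 0.16013172 -0.98709566]
mat [614.53233068 285.59558731]
mat [682.7337923  -94.86820734]
mat [ 490.47110719 -128.11898112]
mat [421.09245085 249.12755499]
1451 915.3398237262859
rect (562.9361572265625, 57.416603088378906) (161.20059204101562, 123.70147705078125) 9.165334701538086
ang -2.9573032878347556
ends [636.43087475 106.87243822] [476.18891828  87.50400722] [556.30989652  97.18822272] 161.4082424614478
along -11.406541409731739 across 153.63578224813392
along -11.234485949226075 across 113.31631478887044
```

step_arm --series '[24,-32,-6,-0.07,0,24,-32,-6,-0.07,0,24,-32,-6,-0.07,0,24,-32,-6,-0.07,0,24,-32,-6,-0.07,0,24,-32,-6,-0.07,0,24,-32,-6,-0.07,0,24,-32,-6,-0.07,0,24,-32,-6,-0.07,0,24,-32,-6,-0.07,0,24,-32,-6,-0.07,0,24,-32,-6,-0.07,0,24,-32,-6,-0.07,0,22,-35,-6,-0.07,0,0,0,0,0,0,0,0,0,0,0]'

```text
clock: 2.05
eef_pos: [563.8, 48.8, 146.1]
eef_rot: [-3.141, -0.0, 1.73]
wrist_force: [-0.1, -0.4, 0.2]
finger_gap: 94.0
finger_force: 0.0
```

```bash
python3 - <<'E'
from h import *
s=manip.read_state(); print(s['clock'],s['eef_pos'],s['eef_rot'])
i,p,d=look('wrist','w1'); cv2.imwrite('pics/w1b.png',cv2.resize(p,(800,600))); np.save('pics/w1i.npy',i,allow_pickle=True)
f=192/np.tan(np.radians(i['fovy'])/2)
v,u=np.mgrid[0:384,0:512]; v=v+0.;u=u+0.
X=np.stack([(u-i['cx'])/f*d,(v-i['cy'])/f*d,d],-1)@rot(i['orientation']).T+i['eye']
m=(d>0)&(X[...,2]>25)&(X[...,2]<50)&(abs(X[...,0]-556)<110)&(abs(X[...,1]-97)<45)
q=X[m]; print(m.sum(), q.min(0) if len(q) else 0,q.max(0) if len(q) else 0)
if len(q)>20: print(cv2.minAreaRect(q[:,:2].astype(np.float32)))
E
```

```text
2.05 [563.78827323  48.81623118 146.12650386] [-3.14075995e+00 -2.38533467e-04  1.73022067e+00]
8759 [471.99333611  70.55777686  25.01215027] [634.27556643 131.24360574  45.09404266]
((553.3145751953125, 101.14759826660156), (159.48477172851562, 39.415428161621094), 8.181028366088867)
```

View pics/w1b.png

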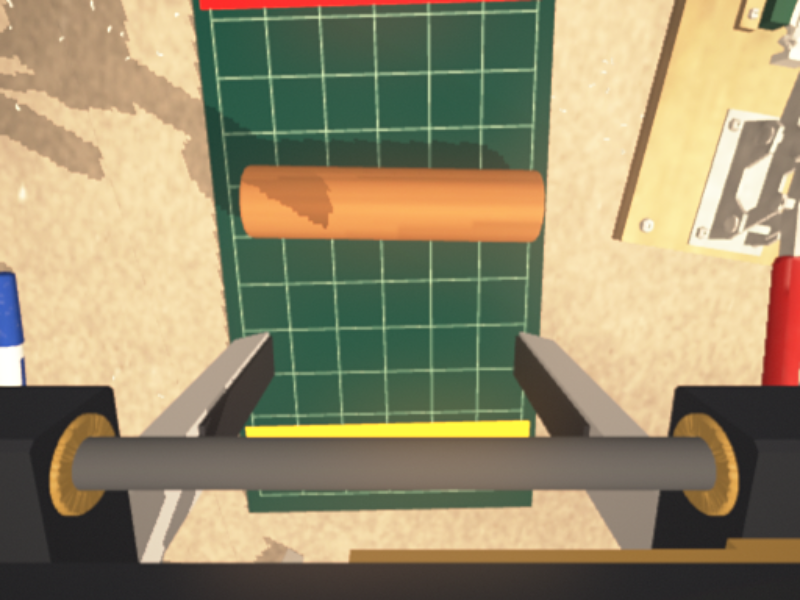

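The wrist view shows the roller from (242,202) to (543,206), squarely ahead of both fingers. The red line is at the top and the yellow line is below. I'll descend behind the roller and push gently.

step_arm --series '[0,0,-25,0,0,0,0,-25,0,0,0,0,-25,0,0,0,0,-20,0,0,0,0,-15,0,0,0,0,0,0,0,-0.8,5,0,0,0,-0.8,5,0,0,0,-0.8,5,0,0,0,-0.8,5,0,0,0,-0.8,5,0,0,0,-0.8,5,0,0,0,-0.8,5,0,0,0,-0.8,5,0,0,0,-0.8,5,0,0,0,-0.8,5,0,0,0,-0.8,5,0,0,0,-0.8,5,0,0,0,-0.5,3,0,0,0,-0.2,1,0,0,0]'

```text
clock: 4.6
eef_pos: [553.8, 112.7, 36.4]
eef_rot: [3.142, -0.0, 1.73]
wrist_force: [1.1, 0.5, -0.0]
finger_gap: 94.0
finger_force: 0.0
```

```bash
cat > m.py <<'E'
from h import *
import sys
s=manip.read_state(); print(s['clock'],s['eef_pos'],s['eef_rot'],s['wrist_force'])
i,p,d=look('wrist',sys.argv[1]); cv2.imwrite('pics/%sb.png'%sys.argv[1],cv2.resize(p,(800,600)))
f=192/np.tan(np.radians(i['fovy'])/2)
v,u=np.mgrid[0:384,0:512]
X=np.stack([(u-i['cx'])/f*d,(v-i['cy'])/f*d,d],-1)@rot(i['orientation']).T+i['eye']
h=cv2.cvtColor(p,cv2.COLOR_BGR2HSV).astype(int)
br=(d>0)&(X[...,2]>22)&(X[...,2]<50)&(h[...,0]>4)&(h[...,0]<20)&(h[...,1]>90)&(abs(X[...,0]-550)<120)&(X[...,1]>60)
rd=(d>0)&(X[...,2]<12)&((h[...,0]<4)|(h[...,0]>174))&(h[...,1]>200)&(abs(X[...,0]-527)<110)&(abs(X[...,1]-207)<50)
for n,m in (('wood',br),('red',rd)):
    q=X[m]
    if len(q)>20: print(n,len(q),q[:,2].max(),cv2.minAreaRect(q[:,:2].astype(np.float32)))
E
python3 m.py w2
```

```text
4.6 [553.84815887 112.69337472  36.44158422] [ 3.14158616e+00 -6.87708433e-06  1.72995139e+00] [ 1.13207178  0.4848319  -0.04172409]
wood 23069 49.52876443315577 ((547.8198852539062, 137.26104736328125), (160.25257873535156, 54.709197998046875), 8.486824989318848)
red 7185 6.241976102806888 ((524.9544067382812, 211.38381958007812), (190.58206176757812, 12.56849479675293), 10.613086700439453)
```

View pics/w2b.png

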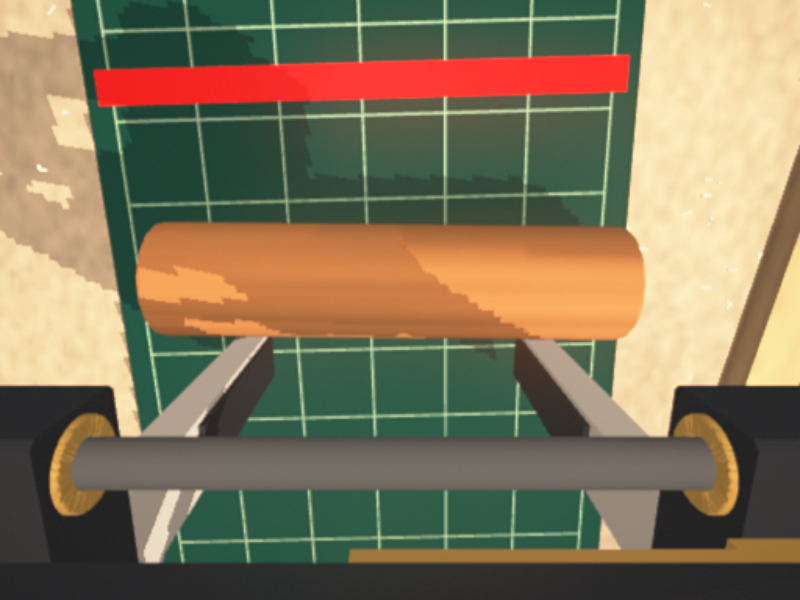

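Roller at rows 222–338, fingers just behind it. The red line at rows 55–105 is about 74 mm ahead. Continuing.

step_arm --series '[-0.9,5,0,0.01,0,-0.9,5,0,0.01,0,-0.9,5,0,0,0,-0.9,5,0,0,0,-0.9,5,0,0,0,-0.9,5,0,0,0,-0.9,5,0,0,0,-0.9,5,0,0,0,-0.9,5,0,0,0,-0.9,5,0,0,0,-0.7,4,0,0,0,-0.5,3,0,0,0,-0.4,2,0,0,0,-0.2,1,0,0,0,0,0,0,0,0,0,0,0,0,0]'

```text
clock: 6.65
eef_pos: [543.1, 172.4, 36.5]
eef_rot: [3.142, -0.0, 1.75]
wrist_force: [0.9, 0.4, -0.1]
finger_gap: 94.0
finger_force: 0.0
```

```bash
python3 m.py w3
```

```text
6.65 [543.0920599  172.42888689  36.45628602] [ 3.14157762e+00 -5.78584126e-06  1.74967854e+00] [ 0.94380993  0.38087961 -0.13780043]
wood 23135 49.38248655529725 ((538.1596069335938, 197.30238342285156), (159.7574462890625, 53.15578842163086), 9.022764205932617)
red 287 5.765349005266074 ((437.2748718261719, 194.9824676513672), (11.060309410095215, 11.869281768798828), 8.783169746398926)
```

View pics/w3b.png

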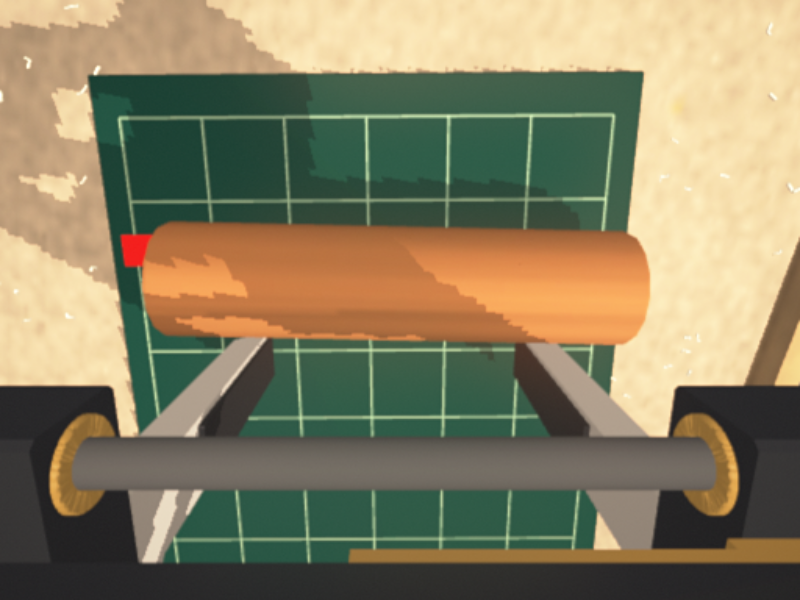

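The roller now mostly covers the red line, with only its left end showing at (135,250). I need the across offset more exactly.

```bash
cat >> m.py <<'E'
L=np.array([525,211.]); a=0.18; x=np.array([np.cos(a),np.sin(a)]); n=np.array([-x[1],x[0]])
q=X[br]-np.r_[L,0]; al=q[:,:2]@x; ac=q[:,:2]@n
k=(abs(al)<30); a2,c2,z=al[k],ac[k],q[k,2]
print('z max',np.percentile(z,99),'ridge across',[np.median(c2[z>np.percentile(z,p)]) for p in (70,80,90)],'far/near',c2.max(),c2.min())
print('along',al.min(),al.max())
from scipy.optimize import least_squares
t=z>28
s=least_squares(lambda P:np.hypot(c2[t]-P[0]-P[2]*a2[t],z[t]-P[1])-20,[0,23,0],loss='soft_l1');print('axis across,z,slope',s.x)
E
python3 m.py w4
```

```text
6.7 [543.08437246 172.43749135  36.44681168] [-3.14159016e+00  1.89823500e-05  1.74972487e+00] [ 0.48858111 -0.24029812 -0.42388895]
wood 23155 49.892874252162585 ((538.303955078125, 197.17799377441406), (159.96253967285156, 53.3795280456543), 9.017960548400879)
red 285 5.981794177387826 ((437.68060302734375, 195.0765838623047), (11.77851390838623, 12.012750625610352), 8.504414558410645)
z max 43.77271487595468 ridge across [np.float64(-8.712379899127079), np.float64(-8.700889211977927), np.float64(-8.63644615308404)] far/near 11.33912652191906 -27.563623092662485
along -69.20946147004966 90.92514051842042
axis across,z,slope [-9.13379582e+00  2.27646794e+01 -2.15193641e-02]
```

step_arm --series '[-0.4,2,0,0,0,-0.4,2,0,0,0,-0.4,2,0,0,0,-0.3,1.5,0,0,0,-0.2,1,0,0,0,0,0,0,0,0,0,0,0,0,0]'

```text
clock: 7.62
eef_pos: [541.4, 181.0, 36.4]
eef_rot: [-3.142, 0.0, 1.75]
wrist_force: [0.1, 0.5, 0.0]
finger_gap: 94.2
finger_force: 0.0
```

```bash
python3 m.py w5
```

```text
7.625 [541.37713066 180.96983098  36.43665246] [-3.14155487e+00  9.17013136e-06  1.74979016e+00] [0.07011436 0.54442903 0.04388974]
wood 23051 49.99734620481627 ((537.1883544921875, 205.12789916992188), (160.1542510986328, 54.14298629760742), 9.069978713989258)
red 204 5.122863571121627 ((435.675537109375, 194.61106872558594), (8.040719985961914, 11.472110748291016), 9.97138786315918)
z max 43.6944075137614 ridge across [np.float64(-0.4933661488008495), np.float64(-0.3843994193780477), np.float64(-0.020473872536873598)] far/near 19.904993581957 -18.92899075439545
along -68.9815760379478 91.37843929048329
axis across,z,slope [-6.40823537e-01  2.27670152e+01 -2.21577811e-02]
```

On the line within 1 mm. I'll back off along the approach direction, lift, and verify.

step_arm --series '[0.9,-5,0,0,0,1.8,-10,0,0,0,3.6,-20,0,0,0,3.6,-20,0,0,0,0,0,25,0,0,0,0,40,0,0,0,0,40,0,0,0,0,15,0,0,0,0,0,0,0,0,0,0,0,0]'

```text
clock: 8.93
eef_pos: [550.7, 125.6, 154.7]
eef_rot: [-3.139, -0.0, 1.75]
wrist_force: [-0.1, -0.3, 0.5]
finger_gap: 93.9
finger_force: 0.0
```

```bash
python3 m.py w6
```

```text
8.925 [550.72611438 125.62450757 154.72294896] [-3.13914131e+00 -6.34609319e-05  1.74955593e+00] [-0.05554585 -0.28851034  0.46253049]
wood 9022 45.10217745024164 ((536.1165771484375, 211.8521728515625), (159.79904174804688, 39.04786682128906), 9.015130043029785)
red 198 5.480129197004544 ((439.3576965332031, 195.40599060058594), (14.697993278503418, 10.897899627685547), 10.18703556060791)
z max 44.010750755442515 ridge across [np.float64(-1.0482500511424255), np.float64(-1.0674066451965882), np.float64(-0.3788302301221303)] far/near 18.52718979231364 -20.16970801566982
along -68.8817222116646 90.94034318255127
axis across,z,slope [-6.67079103e-01  2.28437507e+01 -2.06261945e-02]
```

View pics/w6b.png

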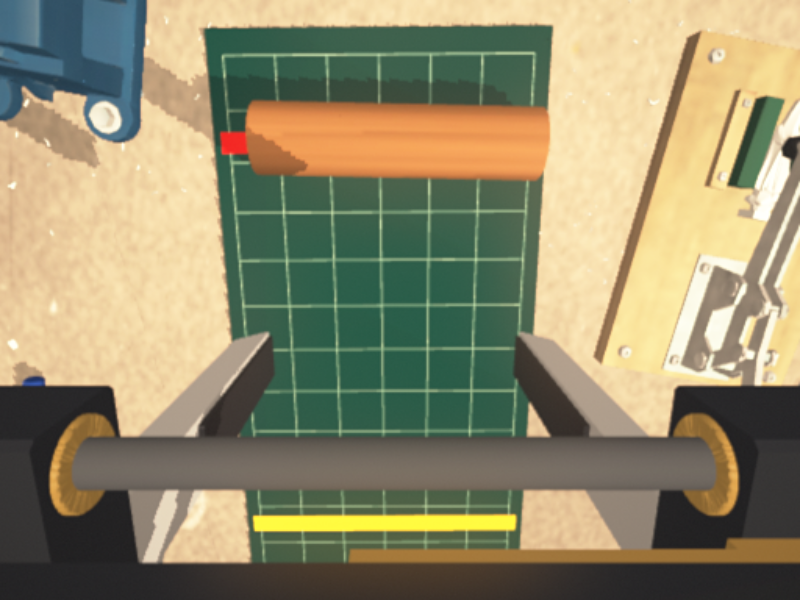

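The roller lies across the line, from (248,138) to (548,143). The red line's end shows at (233,143), opposite the roller's axis, and the gripper is clear.

```bash
python3 -c "
from cell import manip
print(manip.sign_off())"
```

```text
the job is handed in; nothing more can be done
None
```

I rolled the wooden roller about 110 mm onto the red line and handed the job in; sign-off gave no verdict. In the last camera check it lay about 1 mm off across the line, 11 mm off its middle and 1–2° off its direction, with the gripper clear and the arm never near the grey roller.

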